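Issue one die bushing from the dispenser

ROBOT

A 6-joint arm with a two-finger parallel gripper is mounted at the origin on the work surface. World frame = base frame: x ahead of the robot, y to its left, z up, the work surface at z = 0. Lengths are in m, angles in degrees, forces in N, time in s.
With the tool pointing down it reaches from about 0.4 to 0.825 m from the base axis. Payload 7 kg.
Tool frame: the origin (TCP) lies midway between the tips of the shut fingers; the grasp point (between the pads) lies 19 mm behind it; z points along the fingers, y is the line along which they close (so a half turn about z gives the same grasp; the last joint's range is limited). The gripper opens to 88 mm and grips with 3 to 60 N. Pads are 19 mm wide; open, the fingers measure 130 mm over their backs; the gripper's body (78 mm by 193 mm) begins 47 mm behind the grasp point.
Start: joints at [-48.466, 20.546, 0.682, 0, -70.136, -16.507], TCP at [0.286, -0.612, 0.227] pointing down, gripper open.
Joint ranges: [-176.03, 176.03], [-82.01, 121.73], [-58.28, 71.71], [-173.87, 95.51], [-174.79, -0.11], [-173.66, 173.66]. Speed limits (degrees/s): [136.94, 136.94, 172.46, 180, 180, 180].

INTERFACE

Orientations are given as [roll, pitch, yaw] about the fixed x, y, z axes, in that order (R = Rz(yaw) Ry(pitch) Rx(roll)).
In Python, from plant import r gives the robot as it stands. The module is installed in compiled form; this text tells all that it offers.
- The arm moves only by the tool play_rows, never from a script. Its argument "rows" is a list of rows, each an object with "slide": the shift along the tool's x, y, z as a fraction of full scale, a list of three; "delta_rot": the turn, a rotation vector about the tool's x, y, z as a fraction of full scale, a list of three; "fingers": the opening, from -1 (shut) to 1 (fully open). In form: [{"slide": [x, y, z], "delta_rot": [rx, ry, rz], "fingers": fingers}, ...]. A call has 1 to 8 rows; each row shifts and turns the commanded pose from where the row before left it, along the tool's axes as they then stand; what a row does not reach is not made up. Full scale, the value 1, is 0.15 m for a shift and 0.08 rad for a turn. A row lasts 1/8 s, in which the tool goes at most 62.5 mm and 10.7 degrees, less where a joint would pass 70% of its speed; a pose out of reach is approached as far as the arm can. A call with a number of a shift or a turn outside -1 to 1 is refused whole. A call with a gripper value outside its range is refused whole. The fingers move at their own pace and stop on an object; "squeeze" is the grip in N (left out, the last holds). Time passes only in rows, so rows that do not move let the fingers close. It gives the time, the measured TCP pose, the force, the opening and the grip force at its end, in the units of the state.
- r.get_state(): the state, without advancing time (a new reading comes with each control period).
- r.capture(name): name is "scene" or "side" or "wrist"; returns a dict with "image" (384x512x3 uint8, blue, green, red), "fx", "fy", "cx", "cy" (pixels), "distortion" ([k1, k2, p1, p2, k3] as OpenCV has them; the pictures are not rectified), "R" (3x3) and "t" (3): a world point X has camera coordinates R X + t; the wrist camera has in their place "T_tool_cam" (4x4, takes a point from camera to tool coordinates, whose origin is the TCP and whose axes are the flange's). Camera axes: x right, y down, z forward; pixel columns grow to the right and rows downward; lengths in m; the calibration is good to about 2 mm. A picture is of the moment at which its call begins: read the wrist's pose just before it. There is no depth.
- r.close_job(): hands the job in; it is judged then, once.
The state is a dict: "time_s": time; "joints": joint angles; "qd": joint speeds; "joint_torque": joint torques, N m; "tcp_pos": TCP position; "eef_rot": TCP orientation; "contact_force": force on the tool from outside, world axes, zero at the start; "moment": the same for the moment, N m; "gripper_width": finger opening in m; "gripper_force": force on a finger pad.
Only numpy, scipy, OpenCV 4.12 (cv2) and the standard library are available. Lean on these libraries where they do the work, as an engineer would, in place of code of your own. Each camera call takes 0.05 s, during which the arm holds its last target. There are 200 camera calls.

TASK

Press the dispenser's plunger fully down once and let it come back up, so that a single white die bushing comes out onto the counter. Then push that bushing gently along the counter, without picking it up, until it rests flat and wholly on the square rubber mat, and move clear. Leave the other bushings in the dispenser and do not disturb the punches, the key plate or the tilting bin.

Things in the scene. Friction and masses are not known exactly. Their poses are not given: they have to be found in the camera images.
- dispenser: Bushing dispenser fixed to the counter, aluminium and clear plastic. Origin on the counter (z = 0) under the centre of the magazine, an open-topped square tube, outside 46 by 47 mm, 50 mm high, inside 38 mm. It has no floor: three stacked bushings stand on the counter in it. Own +x: the way bushings come out, by a slot 20 mm high at the foot of the +x wall; z up.
- outlet (a point): Point on the counter 72 mm in front (+x) of the dispenser's origin: where the centre of the bushing lies after a full press (a little farther after a quick one). The inner pusher (13 mm high, 30 mm wide) drives it there, 3 mm per mm of plunger; when the plunger rises the pusher goes back in and the next bushing drops to the bottom.
- housing_top (a point): Centre of the top of the plunger housing, 68 mm behind (-x of) the dispenser's origin, 66 mm high; the housing is 60 mm wide (y) and reaches from 36 to 106 mm behind the origin. Two screw feet beside it reach 44 mm to either side and are 10 mm high at most.
- plunger (a joint): Travel of the plunger, m: 0 = up, 0.025 = fully down against its stop. A spring returns it; pressing takes about 5 N at first and 8 to 13 N at the bottom, more if pressed fast (it is damped).
- plunger_top (a point): Centre of the top face of the plunger's round black cap, 36 mm across and 8 mm thick, on a 14 mm steel stem above the housing; 100 mm above the counter when up, 75 mm when fully down. It moves straight down. It is the dispenser's highest point.
- bushing0: The lowest bushing of the stack, the one that comes out: a white acetal disc 34 mm across and 16 mm high with a small dark 12 mm bore, about 20 g, sliding on the counter. Origin at the centre of its underside, z up.
- bushing1: The second bushing of the stack, same size; origin at the centre of its underside. It must stay in the dispenser (it drops to the bottom after the press).
- bushing2: The third, top bushing of the stack, same size; origin at the centre of its underside. It must stay in the dispenser.
- mat: Square black rubber mat, 110 mm by 110 mm, let in flush with the counter (no edge to catch on), to the left or the right of the dispenser. Origin at its centre, x and y along its sides.
- carbide_punch: Bystander: dull grey punch standing loose on its 22 mm head, 14 mm shank, 48 mm tall. Origin at the centre of its underside.
- coated_punch: Bystander: gold-tinted stepped punch standing loose on its 25 mm head, 58 mm tall, 10 mm at the top. Origin at the centre of its underside.
- key_plate: Bystander: blued steel plate lying loose, 45 mm (x) by 70 mm (y) by 6 mm. Origin at the centre of its underside.
- bin_stand: Bystander: fixed stand of the tilting steel parts bin, on the other side of the dispenser from the mat. Origin on the counter at its centre; stand and bin measure 90 mm (x) by 124 mm (y) and up to about 66 mm high.
- bin_lip (a point): Middle of the upper +x edge of the tilting steel bin, which hangs on pivots in the stand and must not be tilted.
Mind the look-alikes: they are no part of the job. There is more than one size of the dispenser; the job needs the larger. What is shaped like the bushing2 but yellow is not meant.

How it is judged (in metres and radians):
On the way, in this order (a step that is already met when the one before it is completed fails the run):
1. the plunger is pressed fully down (over 21 mm) and the lowest bushing comes out of the slot (value of joint plunger above 0.021 m and x of bushing0 in the frame of dispenser above 0.06 m), for 0.1 s.
2. the plunger is let back up, one bushing out (value of joint plunger below 0.004 m and x of bushing0 in the frame of dispenser above 0.06 m), for 0.1 s.
At the end, for the whole second after the job is handed in: The ejected bushing lies flat and at rest wholly on the mat (its centre within 39 mm of the mat's centre along both sides of the mat), the plunger is back up (within 4 mm), the other two bushings are still in the dispenser, and the punches, key plate and bin are within 12 mm of where they were (x of bushing0 in the frame of mat between -0.039 and 0.039 m and y of bushing0 in the frame of mat between -0.039 and 0.039 m and angle between bushing0's own z axis and vertical below 0.1 rad and height (world z) of bushing0 between -0.004 and 0.004 m and linear speed of bushing0 below 0.01 m/s and value of joint plunger below 0.004 m and x of each of bushing1, bushing2 in the frame of dispenser below 0.014 m and distance of each of carbide_punch, coated_punch, key_plate, bin_lip from where it was at the start of the episode below 0.012 m); the robot touches nothing.
It fails at once if a second bushing is pushed out of the dispenser (x of any of bushing1, bushing2 in the frame of dispenser above 0.014 m).
It fails at once if the bushing is lifted off the counter (over 10 mm) (height (world z) of bushing0 above 0.01 m).
It fails at once if the bushing is tipped over (angle between bushing0's own z axis and vertical above 0.6 rad).
It fails at once if the bushing is shot across the counter (over 0.5 m/s, away from the dispenser) (linear speed of bushing0 above 0.5 m/s and horizontal distance between bushing0 and dispenser above 0.115 m).
It fails at once if a punch or the key plate is moved or knocked over, or the bin tilted (distance of any of carbide_punch, coated_punch, key_plate, bin_lip from where it was at the start of the episode above 0.012 m or angle between any of carbide_punch, coated_punch, key_plate's own z axis and vertical above 0.3 rad).
It also fails if it takes over 45 s, if anything falls off the work surface, if the arm or the gripper's body presses on something with over 40 N, if the wrist force passes 120 N, or if a joint passes its speed limit or range.

## Working session

There is one attempt and no reset: what is moved stays moved. The work goes in short steps, Python scripts to look and compute and a tool call to move; the robot and the scene stay as the last step left them, time stands still between calls to the robot, and variables do not carry over. Pictures are saved under pics/ and viewed, at most 10 in all, crops included, and the job is handed in when it is done.

Besides the shell and the picture viewer there is one more tool, called by a JSON object that holds its "name" and its "arguments". play_rows: Moves the arm, as the interface text tells. Shift numbers are shares of 0.15 m and turn numbers shares of 0.08 rad, none past 1 either way. Its arguments: {"type":"object","properties":{"rows":{"type":"array"},"squeeze":{"type":"number"}},"required":["rows"]}

```bash
mkdir -p pics
cat > h.py <<'E'
import numpy as np, cv2, pickle
from plant import r
def snap(n,f):
    s=r.get_state(); c=r.capture(n); cv2.imwrite(f'pics/{f}.png',c['image']); pickle.dump((s,c),open(f'pics/{f}.pkl','wb')); return s,c
def ray(f,uv):
    s,c=pickle.load(open(f'pics/{f}.pkl','rb'))
    K=np.array([[c['fx'],0,c['cx']],[0,c['fy'],c['cy']],[0,0,1]])
    p=cv2.undistortPoints(np.array([[uv]],float),K,np.array(c['distortion']))[0,0]
    d=np.array([p[0],p[1],1.])
    if 'R' in c: R=np.array(c['R']);t=np.array(c['t']); return -R.T@t,R.T@d
    from scipy.spatial.transform import Rotation as Ro
    T=np.array(c['T_tool_cam']);W=np.eye(4);W[:3,:3]=Ro.from_euler('xyz',s['eef_rot'],degrees=True).as_matrix();W[:3,3]=s['tcp_pos'];M=W@T
    return M[:3,3],M[:3,:3]@d
def pt(f,uv,z=0):
    o,d=ray(f,uv); return (o+d*(z-o[2])/d[2]).round(4)
def proj(f,X):
    s,c=pickle.load(open(f'pics/{f}.pkl','rb'))
    K=np.array([[c['fx'],0,c['cx']],[0,c['fy'],c['cy']],[0,0,1]])
    return cv2.projectPoints(np.array([X],float),cv2.Rodrigues(np.array(c['R']))[0],np.array(c['t'],float),K,np.array(c['distortion']))[0][0,0]
E
python3 - <<'E'
from h import *
s,a=snap('scene','a0'); s2,b=snap('side','b0')
print(s)
cv2.imwrite('pics/a0b.png',cv2.resize(a['image'],(800,600),interpolation=cv2.INTER_CUBIC))
cv2.imwrite('pics/b0b.png',cv2.resize(b['image'],(800,600),interpolation=cv2.INTER_CUBIC))
E
```

```text
{'time_s': 0.0, 'joints': array([-4.84659527e+01,  2.05887177e+01,  6.34213726e-01, -2.13562629e-02,
       -7.01356886e+01, -1.65066811e+01]), 'qd': array([-0.10570605, -0.05826414,  0.0010183 ,  0.05114734, -0.11727638,
        0.01124942]), 'joint_torque': array([ 1.76365966e-04, -5.82722747e+01,  2.93052703e+01,  6.99711934e+00,
        6.84271901e-03, -1.30273766e-04]), 'tcp_pos': array([ 0.28533238, -0.61118653,  0.22565281]), 'eef_rot': array([ 1.79907820e+02, -6.37971238e-03, -1.54979901e+02]), 'contact_force': array([ 0.17275992,  0.04591303, -0.3227746 ]), 'moment': array([ 0.01008297, -0.0652291 , -0.01975328]), 'gripper_force': 0.0, 'gripper_width': 0.08705901660635738}
```

View pics/a0b.png

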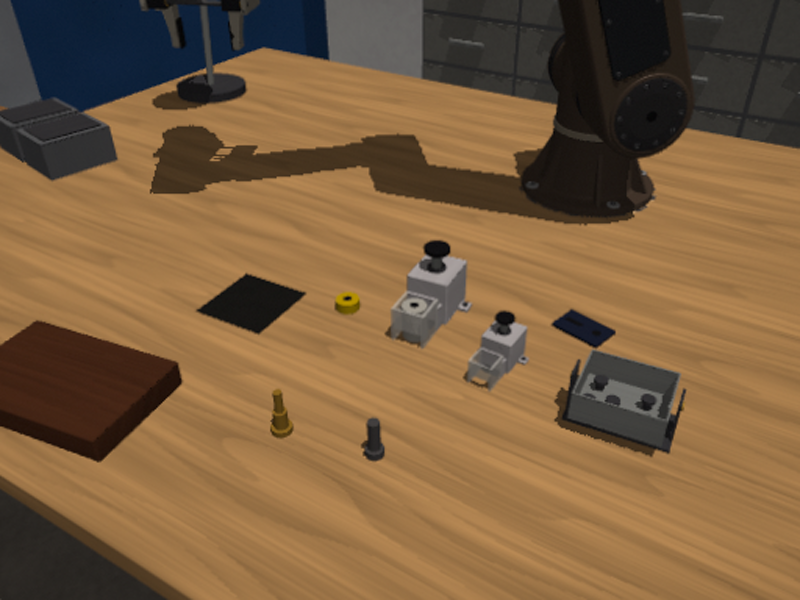

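View pics/b0b.png

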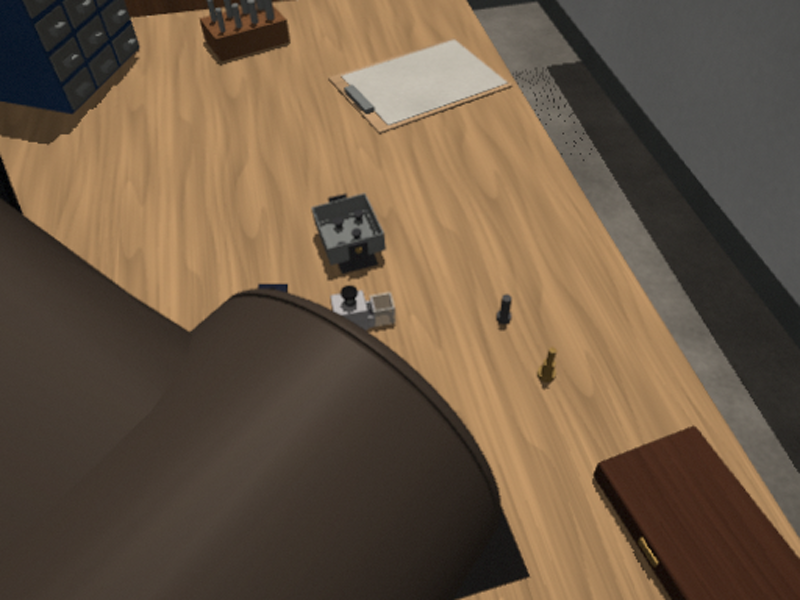

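The scene picture shows two dispensers: one with its cap at (437,248), a larger body and a white bushing at (414,306), and a smaller one with its cap at (505,318). The mat is at (252,302) and a yellow look-alike ring at (347,302). The larger dispenser on the left is the one meant. I'll confirm that in an enlarged crop.

Run:
```python
from h import *
a=cv2.imread('pics/a0.png')
c=a[140:260,110:350]  # x110..350,y140..260
cv2.imwrite('pics/a0c.png',cv2.resize(c[:, 0:200],(800,480),interpolation=cv2.INTER_CUBIC))
```

```text
(no output)
```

View pics/a0c.png

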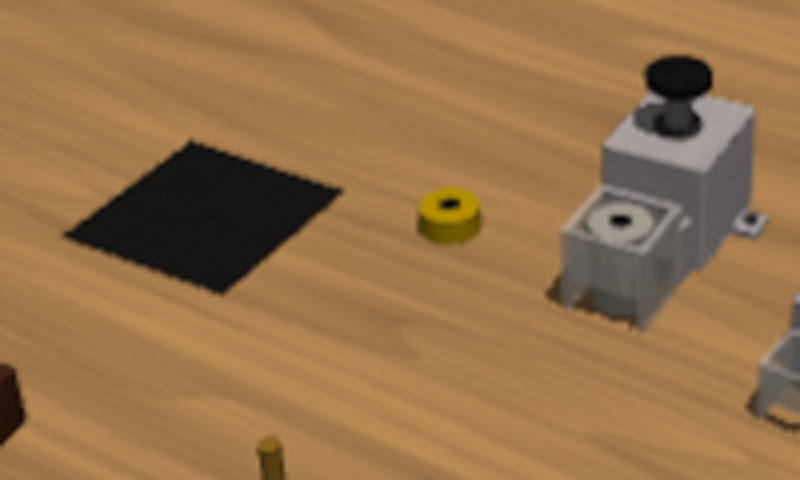

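The crop confirms it: the larger dispenser has its cap centre at crop (679,76), with white bushings in the magazine at (620,220). Crop scale is 4 and the offset is (110,140). The mat corners are at (190,141), (343,190), (222,294) and (65,235), and the yellow ring is at (450,202).

Run:
```python
from h import *
P=lambda n,u,v,z:print(n,pt('a0',(110+u/4,140+v/4),z))
P('cap',679,74,.1)
m=[(190,141),(343,190),(222,294),(65,235)]
M=np.array([pt('a0',(110+u/4,140+v/4),0) for u,v in m]);print(M,M.mean(0))
for e in range(4):d=M[(e+1)%4]-M[e];print(np.linalg.norm(d),np.degrees(np.arctan2(d[1],d[0])))
P('yel',450,203,.016)
P('b2',620,220,.048)
for q in [(600,187),(688,208),(645,246),(562,230)]:P('mag',*q,.05)
P('front',640,328,0)
for q in [(602,147),(702,170),(754,106)]:P('hous',*q,.066)
Q=lambda n,u,v,z:print(n,pt('a0',(u/1.5625,v/1.5625),z))
Q('gold',281,430,0);Q('grey',374,453,0);Q('smallcap',505,317,.07);Q('key',584,328,.0);Q('smallmagfront',485,385,0)
```

```text
cap [ 0.4812 -0.0368  0.1   ]
[[ 0.5511 -0.3249  0.    ]
 [ 0.5443 -0.2167  0.    ]
 [ 0.6532 -0.2101  0.    ]
 [ 0.6576 -0.3179  0.    ]] [ 0.60155 -0.2674   0.     ]
0.10841346779805544 93.59611427507916
0.10909981668178916 3.468229258917145
0.10788975855010521 -87.6626941408762
0.10672979902538927 -176.23948929424304
yel [ 0.5416 -0.1436  0.016 ]
b2 [ 0.5455 -0.0329  0.048 ]
mag [ 0.5281 -0.0557  0.05  ]
mag [ 0.5207 -0.0075  0.05  ]
mag [ 0.5604 -0.0093  0.05  ]
mag [ 0.5705 -0.0517  0.05  ]
front [ 0.5634 -0.01    0.    ]
hous [ 0.5161 -0.0619  0.066 ]
hous [ 0.5077 -0.0072  0.066 ]
hous [ 0.4392 -0.0138  0.066 ]
gold [ 0.7756 -0.0683  0.    ]
grey [0.7494 0.0406 0.    ]
smallcap [0.5364 0.0905 0.07  ]
key [0.414  0.1541 0.    ]
smallmagfront [0.5866 0.0934 0.    ]
```

{"name": "play_rows", "arguments": {"rows": [{"slide": [0, 0, 0], "delta_rot": [0, 0, -1], "fingers": -1}, {"slide": [0, 0, 0], "delta_rot": [0, 0, -1], "fingers": -1}, {"slide": [0, 0, 0], "delta_rot": [0, 0, -1], "fingers": -1}, {"slide": [0, 0, 0], "delta_rot": [0, 0, -1], "fingers": -1}, {"slide": [0, 0, 0], "delta_rot": [0, 0, -1], "fingers": -1}, {"slide": [0, 0, 0], "delta_rot": [0, 0, -1], "fingers": -1}, {"slide": [0, 0, 0], "delta_rot": [0, 0, -1], "fingers": -1}, {"slide": [0, 0, 0], "delta_rot": [0, 0, -1], "fingers": -1}], "squeeze": 10}}

```text
time_s: 1.1
tcp_pos: [0.2854, -0.6114, 0.226]
eef_rot: [180.0, 0.0, -118.2]
contact_force: [0.5, -0.1, 1.0]
gripper_width: 0.0129
gripper_force: 0.0
```

{"name": "play_rows", "arguments": {"rows": [{"slide": [0, 0, 0], "delta_rot": [0, 0, -1], "fingers": -1}, {"slide": [0, 0, 0], "delta_rot": [0, 0, -1], "fingers": -1}, {"slide": [0, 0, 0], "delta_rot": [0, 0, -1], "fingers": -1}, {"slide": [0, 0, 0], "delta_rot": [0, 0, -1], "fingers": -1}, {"slide": [0, 0, 0], "delta_rot": [0, 0, -1], "fingers": -1}, {"slide": [0, 0, 0], "delta_rot": [0, 0, -0.2], "fingers": -1}]}}

```text
time_s: 1.85
tcp_pos: [0.2854, -0.6114, 0.2261]
eef_rot: [180.0, 0.0, -94.5]
contact_force: [0.3, 1.0, -0.2]
gripper_width: 0.0007
gripper_force: 0.0
```

{"name": "play_rows", "arguments": {"rows": [{"slide": [-0.337, -0.118, 0], "delta_rot": [0, 0, 0], "fingers": -1}, {"slide": [-0.337, -0.118, 0], "delta_rot": [0, 0, 0], "fingers": -1}, {"slide": [-0.337, -0.118, 0], "delta_rot": [0, 0, 0], "fingers": -1}, {"slide": [-0.337, -0.118, 0], "delta_rot": [0, 0, 0], "fingers": -1}, {"slide": [-0.337, -0.118, 0], "delta_rot": [0, 0, 0], "fingers": -1}, {"slide": [-0.337, -0.118, 0], "delta_rot": [0, 0, 0], "fingers": -1}, {"slide": [-0.337, -0.118, 0], "delta_rot": [0, 0, 0], "fingers": -1}, {"slide": [-0.337, -0.118, 0], "delta_rot": [0, 0, 0], "fingers": -1}]}}

```text
time_s: 2.85
tcp_pos: [0.4586, -0.2178, 0.2267]
eef_rot: [-180.0, 0.0, -94.6]
contact_force: [1.1, 0.5, 0.5]
gripper_width: 0.0005
gripper_force: 0.0
```

{"name": "play_rows", "arguments": {"rows": [{"slide": [-0.337, -0.118, 0], "delta_rot": [0, 0, 0], "fingers": -1}, {"slide": [-0.337, -0.118, 0], "delta_rot": [0, 0, 0], "fingers": -1}, {"slide": [0, 0, 0], "delta_rot": [0, 0, 0], "fingers": -1}]}}

```text
time_s: 3.22
tcp_pos: [0.5025, -0.1186, 0.2264]
eef_rot: [-180.0, 0.0, -94.3]
contact_force: [-0.5, -0.7, 0.2]
gripper_width: 0.0004
gripper_force: 0.0
```

Run:
```python
from h import *
s,a=snap('wrist','w0'); print(s['tcp_pos'],s['eef_rot'],s['contact_force'],a['T_tool_cam'])
cv2.imwrite('pics/w0b.png',cv2.resize(a['image'],(800,600),interpolation=cv2.INTER_CUBIC))
```

```text
[ 0.50251744 -0.11864202  0.22643809] [-1.79994156e+02  1.21975991e-02 -9.43178706e+01] [-0.53500622 -0.74464103  0.16676824] [[-1.21412422e-05 -9.65219298e-01 -2.61441593e-01  6.94577927e-02]
 [ 9.99999569e-01  2.30854436e-04 -8.98733790e-04  6.41351351e-04]
 [ 9.27830149e-04 -2.61441491e-01  9.65218880e-01 -1.58723311e-01]
 [ 0.00000000e+00  0.00000000e+00  0.00000000e+00  1.00000000e+00]]
```

View pics/w0b.png

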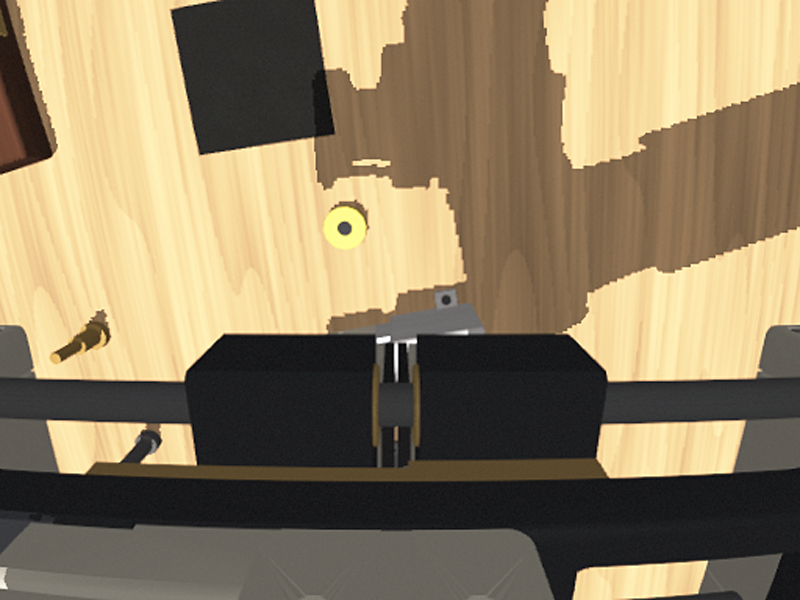

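The wrist view shows the mat's near edge from (201,154) to (334,133) and the yellow ring at (345,228). The dispenser's foot is at (446,299) and the housing edge at (380–480, 320).

Run:
```python
from h import *
Q=lambda n,u,v,z:print(n,pt('w0',(u/1.5625,v/1.5625),z))
Q('m',172,10,0);Q('m',201,154,0);Q('m',334,133,0);Q('yel',345,228,.016);Q('foot',446,299,.008);Q('h',380,329,.066);Q('h',476,304,.066)
Q('gold',103,333,0);Q('grey',152,437,0)
```

```text
m [ 0.6573 -0.3191  0.    ]
m [ 0.6507 -0.2104  0.    ]
m [ 0.5429 -0.2169  0.    ]
yel [ 0.5398 -0.144   0.016 ]
foot [ 0.4632 -0.0782  0.008 ]
h [ 0.5164 -0.0763  0.066 ]
h [ 0.4473 -0.0898  0.066 ]
gold [ 0.7683 -0.067   0.    ]
grey [0.7463 0.0397 0.    ]
```

{"name": "play_rows", "arguments": {"rows": [{"slide": [-0.178, 0.061, 0], "delta_rot": [0, 0, 0], "fingers": -1}, {"slide": [-0.178, 0.061, 0], "delta_rot": [0, 0, 0], "fingers": -1}, {"slide": [-0.178, 0.061, 0], "delta_rot": [0, 0, 0], "fingers": -1}, {"slide": [0, 0, 0.2], "delta_rot": [0, 0, 0], "fingers": -1}, {"slide": [0, 0, 0.2], "delta_rot": [0, 0, 0], "fingers": -1}, {"slide": [0, 0, 0.2], "delta_rot": [0, 0, 0], "fingers": -1}, {"slide": [0, 0, 0.16], "delta_rot": [0, 0, 0], "fingers": -1}, {"slide": [0, 0, 0], "delta_rot": [0, 0, 0], "fingers": -1}]}}

```text
time_s: 4.28
tcp_pos: [0.4787, -0.0407, 0.1112]
eef_rot: [179.8, -0.1, -94.6]
contact_force: [-0.3, 0.7, 0.3]
gripper_width: 0.0003
gripper_force: 0.0
```

Run:
```python
from h import *
s,a=snap('scene','a1'); print(s['tcp_pos'],s['contact_force'])
cv2.imwrite('pics/a1c.png',cv2.resize(a['image'][100:220,210:360],(750,600),interpolation=cv2.INTER_CUBIC))
```

```text
[ 0.47865475 -0.04069982  0.11116766] [-0.2648054   0.69622031  0.31178347]
```

View pics/a1c.png

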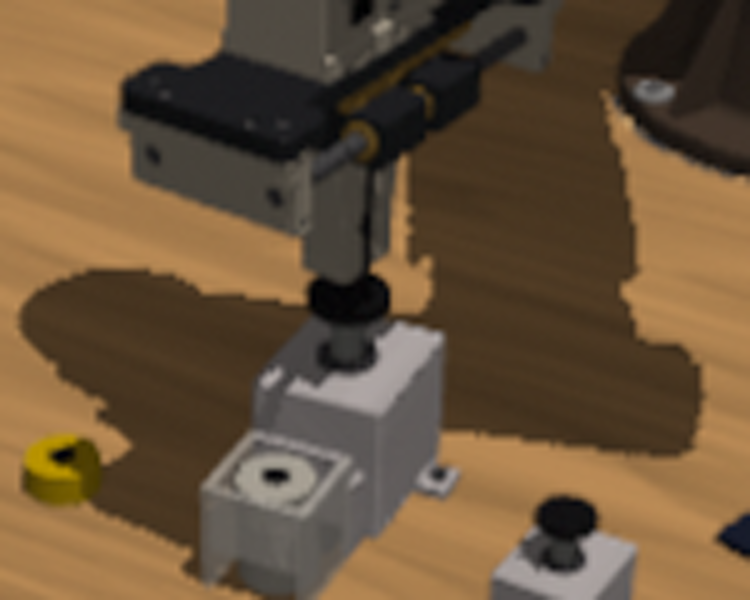

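The fingers are over the black cap at crop (348,290). Now I'll press slowly.

{"name": "play_rows", "arguments": {"rows": [{"slide": [-0.025, -0.015, 0.04], "delta_rot": [0, 0, 0], "fingers": -1}, {"slide": [0, 0, 0.02], "delta_rot": [0, 0, 0], "fingers": -1}, {"slide": [0, 0, 0.02], "delta_rot": [0, 0, 0], "fingers": -1}, {"slide": [0, 0, 0.02], "delta_rot": [0, 0, 0], "fingers": -1}, {"slide": [0, 0, 0.02], "delta_rot": [0, 0, 0], "fingers": -1}, {"slide": [0, 0, 0.02], "delta_rot": [0, 0, 0], "fingers": -1}, {"slide": [0, 0, 0.02], "delta_rot": [0, 0, 0], "fingers": -1}, {"slide": [0, 0, 0.02], "delta_rot": [0, 0, 0], "fingers": -1}]}}

```text
time_s: 5.32
tcp_pos: [0.4831, -0.0358, 0.0862]
eef_rot: [-180.0, 0.0, -94.4]
contact_force: [-3.4, 1.1, 9.3]
gripper_width: 0.0007
gripper_force: 4.6
```

{"name": "play_rows", "arguments": {"rows": [{"slide": [0, 0, 0.02], "delta_rot": [0, 0, 0], "fingers": -1}, {"slide": [0, 0, 0.02], "delta_rot": [0, 0, 0], "fingers": -1}]}}

```text
time_s: 5.58
tcp_pos: [0.483, -0.0358, 0.0803]
eef_rot: [-180.0, 0.0, -94.4]
contact_force: [-3.5, 1.1, 8.9]
gripper_width: 0.0004
gripper_force: 4.6
```

{"name": "play_rows", "arguments": {"rows": [{"slide": [0, 0, 0.014], "delta_rot": [0, 0, 0], "fingers": -1}, {"slide": [0, 0, 0.014], "delta_rot": [0, 0, 0], "fingers": -1}, {"slide": [0, 0, 0.007], "delta_rot": [0, 0, 0], "fingers": -1}, {"slide": [0, 0, 0], "delta_rot": [0, 0, 0], "fingers": -1}]}}

```text
time_s: 6.08
tcp_pos: [0.483, -0.0358, 0.0753]
eef_rot: [-180.0, 0.0, -94.4]
contact_force: [-4.1, 1.5, 10.8]
gripper_width: 0.0005
gripper_force: 5.5
```

{"name": "play_rows", "arguments": {"rows": [{"slide": [0, 0, 0.005], "delta_rot": [0, 0, 0], "fingers": -1}, {"slide": [0, 0, 0], "delta_rot": [0, 0, 0], "fingers": -1}, {"slide": [0, 0, -0.03], "delta_rot": [0, 0, 0], "fingers": -1}, {"slide": [0, 0, -0.03], "delta_rot": [0, 0, 0], "fingers": -1}, {"slide": [0, 0, -0.03], "delta_rot": [0, 0, 0], "fingers": -1}, {"slide": [0, 0, -0.03], "delta_rot": [0, 0, 0], "fingers": -1}, {"slide": [0, 0, -0.06], "delta_rot": [0, 0, 0], "fingers": -1}, {"slide": [0, 0, -0.2], "delta_rot": [0, 0, 0], "fingers": -1}]}}

```text
time_s: 7.08
tcp_pos: [0.4815, -0.0362, 0.1299]
eef_rot: [179.8, -0.1, -94.5]
contact_force: [0.7, 0.3, -0.0]
gripper_width: 0.0006
gripper_force: 0.0
```

{"name": "play_rows", "arguments": {"rows": [{"slide": [0, 0, -0.3], "delta_rot": [0, 0, 0], "fingers": -1}, {"slide": [0, 0, 0], "delta_rot": [0, 0, 0], "fingers": -0.5}]}}

```text
time_s: 7.32
tcp_pos: [0.4848, -0.0355, 0.179]
eef_rot: [-179.7, 0.1, -94.4]
contact_force: [0.9, 0.3, -0.5]
gripper_width: 0.0059
gripper_force: 0.0
```

Run:
```python
from h import *
s,a=snap('scene','a2'); print(s['tcp_pos'],s['contact_force'],s['gripper_width'])
cv2.imwrite('pics/a2c.png',cv2.resize(a['image'][130:250,210:360],(750,600),interpolation=cv2.INTER_CUBIC))
```

```text
[ 0.48478746 -0.03552753  0.1790172 ] [ 0.86061151  0.30444365 -0.47345377] 0.005865590748698871
```

View pics/a2c.png

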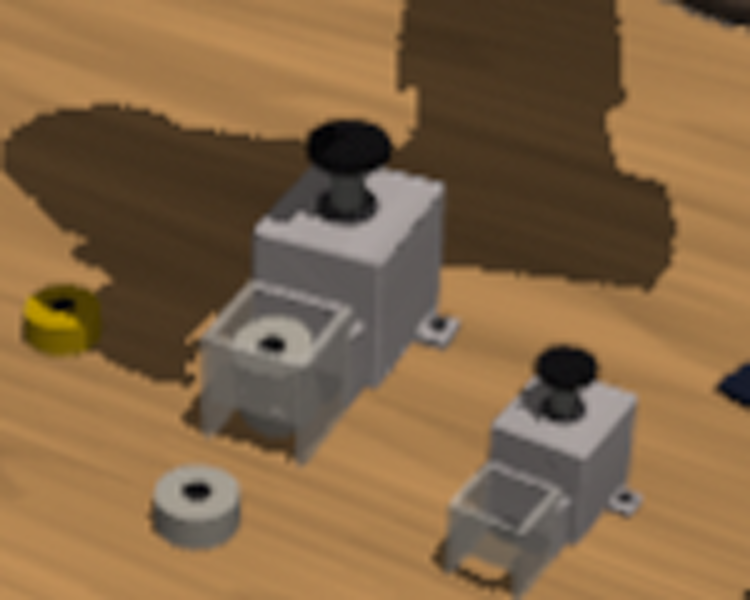

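The bushing is out. Its bore is at crop (196,491), which is image (249.2,228.2), and the plunger is back up.

Run:
```python
from h import *
b=pt('a2',(249.2,228.2),.016);t=np.array([.4848,-.0355,.179]);g=np.array([.601,-.267,0]);print(b)
d=(g-b)[:2];L=np.hypot(*d);d/=L;ang=np.degrees(np.arctan2(d[1],d[0]));print(L,ang)
y=np.radians(-94.4);R=np.array([[np.cos(y),np.sin(y)],[np.sin(y),-np.cos(y)]])
st=b[:2]-d*.055; print('start',st,'tool delta/0.15',R@(st-t[:2])/.15)
```

```text
[ 0.6185 -0.0243  0.016 ]
0.24333010500141575 -94.12420205007075
start [0.62245553 0.03055758] tool delta/0.15 [-0.50949125 -0.88121303]
```

{"name": "play_rows", "arguments": {"rows": [{"slide": [-0.137, -0.294, 0], "delta_rot": [0, 0, 0], "fingers": -0.5}, {"slide": [-0.137, -0.294, 0], "delta_rot": [0, 0, 0], "fingers": -0.5}, {"slide": [-0.137, -0.294, 0], "delta_rot": [0, 0, 0], "fingers": -0.5}, {"slide": [0, 0, 0.2], "delta_rot": [0, 0, 0], "fingers": -0.5}, {"slide": [0, 0, 0.2], "delta_rot": [0, 0, 0], "fingers": -0.5}, {"slide": [0, 0, 0.2], "delta_rot": [0, 0, 0], "fingers": -0.5}, {"slide": [0, 0, 0], "delta_rot": [0, 0, 0], "fingers": -0.5}]}}

```text
time_s: 8.25
tcp_pos: [0.6169, 0.0146, 0.0821]
eef_rot: [179.6, -0.1, -94.5]
contact_force: [0.3, -0.9, 0.6]
gripper_width: 0.0218
gripper_force: 0.0
```

{"name": "play_rows", "arguments": {"rows": [{"slide": [0, -0.03, 0], "delta_rot": [0, 0, 0], "fingers": -0.5}, {"slide": [0, 0, 0.15], "delta_rot": [0, 0, 0], "fingers": -0.5}, {"slide": [0, 0, 0.15], "delta_rot": [0, 0, 0], "fingers": -0.5}, {"slide": [0, 0, 0.1], "delta_rot": [0, 0, 0], "fingers": -0.5}, {"slide": [0, 0, 0.09], "delta_rot": [0, 0, 0], "fingers": -0.5}, {"slide": [0, 0, 0], "delta_rot": [0, 0, 0], "fingers": -0.5}]}}

```text
time_s: 9.0
tcp_pos: [0.6237, 0.0148, 0.0114]
eef_rot: [179.9, -0.0, -94.5]
contact_force: [0.1, 0.5, 0.5]
gripper_width: 0.0213
gripper_force: 0.0
```

Run:
```python
from h import *
s,a=snap('wrist','w2'); print(s['tcp_pos'],s['eef_rot'],s['contact_force'],s['gripper_width'])
cv2.imwrite('pics/w2b.png',cv2.resize(a['image'],(800,600),interpolation=cv2.INTER_CUBIC))
```

```text
[0.62365537 0.01477375 0.01143571] [ 1.79934511e+02 -2.80660794e-02 -9.44726605e+01] [0.05774337 0.54444437 0.45944413] 0.021308275130427393
```

View pics/w2b.png

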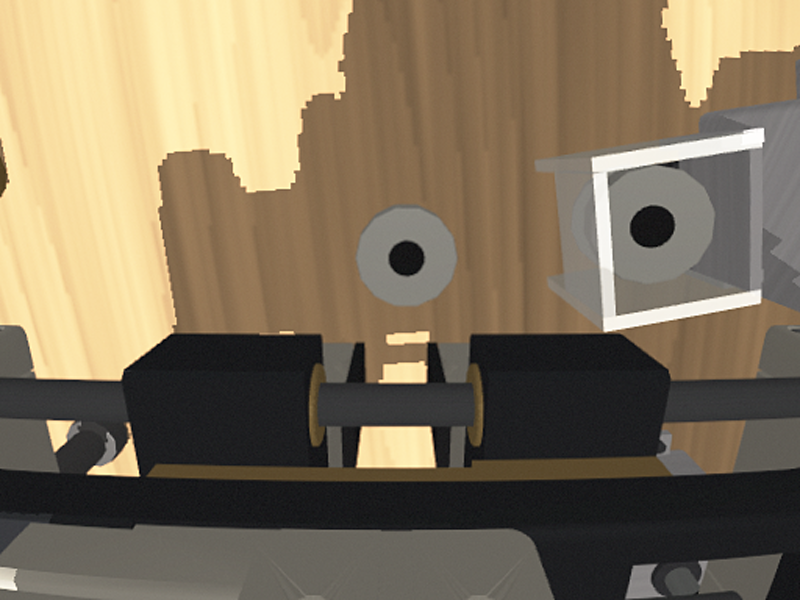

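The bushing is straight ahead at (406,258), between the fingertips and clear of the magazine.

Run:
```python
from h import *
b=pt('w2',(406/1.5625,258/1.5625),.016);t=np.array([.6237,.0148]);g=np.array([.601,-.267]);print(b)
y=np.radians(-94.4);R=np.array([[np.cos(y),np.sin(y)],[np.sin(y),-np.cos(y)]])
print(R@(b[:2]-t),R@(g-t),R@(g-b[:2]))
```

```text
[ 0.6165 -0.0247  0.016 ]
[0.03993596 0.00414838] [0.28271099 0.00101368] [ 0.24277503 -0.0031347 ]
```

{"name": "play_rows", "arguments": {"rows": [{"slide": [0, 0.025, 0.027], "delta_rot": [0, 0, 0], "fingers": -0.5}, {"slide": [0.05, 0, 0], "delta_rot": [0, 0, 0], "fingers": -0.5}, {"slide": [0.05, 0, 0], "delta_rot": [0, 0, 0], "fingers": -0.5}, {"slide": [0.05, 0, 0], "delta_rot": [0, 0, 0], "fingers": -0.5}, {"slide": [0.07, 0, 0], "delta_rot": [0, 0, 0], "fingers": -0.5}, {"slide": [0.1, 0, 0], "delta_rot": [0, 0, 0], "fingers": -0.5}, {"slide": [0.1, 0, 0], "delta_rot": [0, 0, 0], "fingers": -0.5}, {"slide": [0.1, 0, 0], "delta_rot": [0, 0, 0], "fingers": -0.5}]}}

```text
time_s: 10.05
tcp_pos: [0.614, -0.0638, 0.008]
eef_rot: [-180.0, -0.0, -94.5]
contact_force: [0.2, 0.4, -0.0]
gripper_width: 0.0221
gripper_force: 0.2
```

{"name": "play_rows", "arguments": {"rows": [{"slide": [0.1, 0, 0], "delta_rot": [0, 0, 0], "fingers": -0.5}, {"slide": [0.1, 0, 0], "delta_rot": [0, 0, 0], "fingers": -0.5}, {"slide": [0.1, 0, 0], "delta_rot": [0, 0, 0], "fingers": -0.5}, {"slide": [0.1, 0, 0], "delta_rot": [0, 0, 0], "fingers": -0.5}, {"slide": [0.08, 0, 0], "delta_rot": [0, 0, 0], "fingers": -0.5}, {"slide": [0.05, 0, 0], "delta_rot": [0, 0, 0], "fingers": -0.5}, {"slide": [0.02, 0, 0], "delta_rot": [0, 0, 0], "fingers": -0.5}, {"slide": [0, 0, 0], "delta_rot": [0, 0, 0], "fingers": -0.5}]}}

```text
time_s: 11.05
tcp_pos: [0.6077, -0.1448, 0.0079]
eef_rot: [180.0, -0.0, -94.5]
contact_force: [-0.2, 0.4, -0.7]
gripper_width: 0.0217
gripper_force: 0.0
```

Run:
```python
from h import *
s,a=snap('wrist','w3'); print(s['tcp_pos'],s['eef_rot'],s['contact_force'],s['gripper_width'])
cv2.imwrite('pics/w3b.png',cv2.resize(a['image'],(800,600),interpolation=cv2.INTER_CUBIC))
```

```text
[ 0.60768459 -0.14481811  0.00794254] [ 1.79991572e+02 -4.32185886e-04 -9.44732243e+01] [-0.20138775  0.38345975 -0.67929703] 0.02169185176926667
```

View pics/w3b.png

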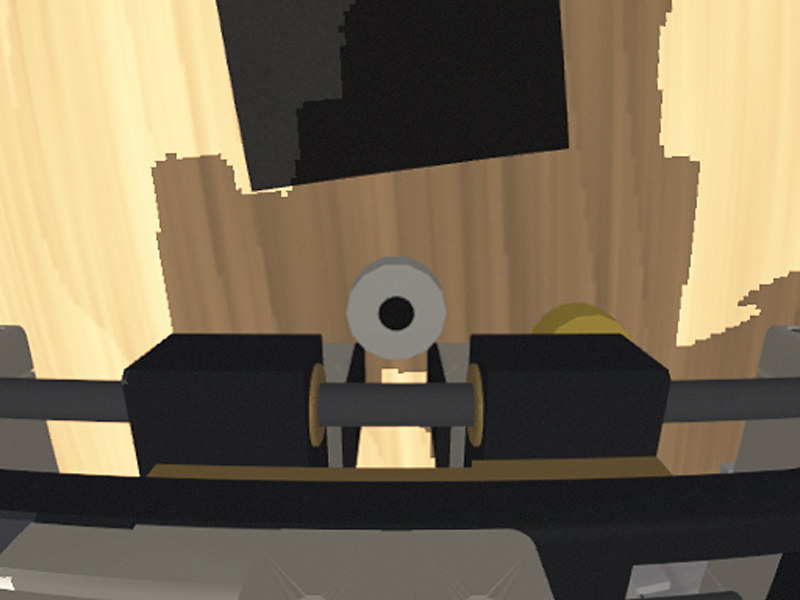

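The bushing sits in the cradle at (396,313), with the mat straight ahead (near edge (253,190)–(568,148)). The yellow ring is untouched at (580,320). About 100 mm remain.

{"name": "play_rows", "arguments": {"rows": [{"slide": [0.05, 0, 0], "delta_rot": [0, 0, 0], "fingers": -0.5}, {"slide": [0.1, 0, 0], "delta_rot": [0, 0, 0], "fingers": -0.5}, {"slide": [0.1, 0, 0], "delta_rot": [0, 0, 0], "fingers": -0.5}, {"slide": [0.1, 0, 0], "delta_rot": [0, 0, 0], "fingers": -0.5}, {"slide": [0.1, 0, 0], "delta_rot": [0, 0, 0], "fingers": -0.5}, {"slide": [0.1, 0, 0], "delta_rot": [0, 0, 0], "fingers": -0.5}, {"slide": [0.07, 0, 0], "delta_rot": [0, 0, 0], "fingers": -0.5}, {"slide": [0.04, 0, 0], "delta_rot": [0, 0, 0], "fingers": -0.5}]}}

```text
time_s: 12.1
tcp_pos: [0.5999, -0.2443, 0.0079]
eef_rot: [180.0, 0.0, -94.5]
contact_force: [0.6, -0.6, -0.1]
gripper_width: 0.0221
gripper_force: 0.1
```

{"name": "play_rows", "arguments": {"rows": [{"slide": [0.01, 0, 0], "delta_rot": [0, 0, 0], "fingers": -0.5}, {"slide": [0, 0, 0], "delta_rot": [0, 0, 0], "fingers": -0.5}, {"slide": [-0.04, 0, 0], "delta_rot": [0, 0, 0], "fingers": -0.5}, {"slide": [-0.15, 0, 0], "delta_rot": [0, 0, 0], "fingers": -0.5}, {"slide": [0, 0, -0.2], "delta_rot": [0, 0, 0], "fingers": -0.5}, {"slide": [0, 0, -0.3], "delta_rot": [0, 0, 0], "fingers": -0.5}, {"slide": [0, 0, -0.3], "delta_rot": [0, 0, 0], "fingers": -0.5}, {"slide": [0, 0, 0], "delta_rot": [0, 0, 0], "fingers": -0.5}]}}

```text
time_s: 13.1
tcp_pos: [0.6049, -0.2155, 0.1326]
eef_rot: [-179.6, -0.0, -94.4]
contact_force: [1.4, -0.1, 0.2]
gripper_width: 0.0218
gripper_force: 0.0
```

Run:
```python
from h import *
s,a=snap('wrist','w4'); s2,b=snap('scene','a4');print(s['time_s'],s['tcp_pos'],s['contact_force'])
A=cv2.resize(a['image'],(400,300));B=cv2.resize(b['image'],(800,600))
cv2.imwrite('pics/w4b.png',cv2.resize(a['image'],(800,600),interpolation=cv2.INTER_CUBIC)); cv2.imwrite('pics/a4b.png',B)
```

```text
13.1 [ 0.60486695 -0.21552651  0.13258118] [ 1.38442995 -0.05217105  0.21079246]
```

View pics/w4b.png

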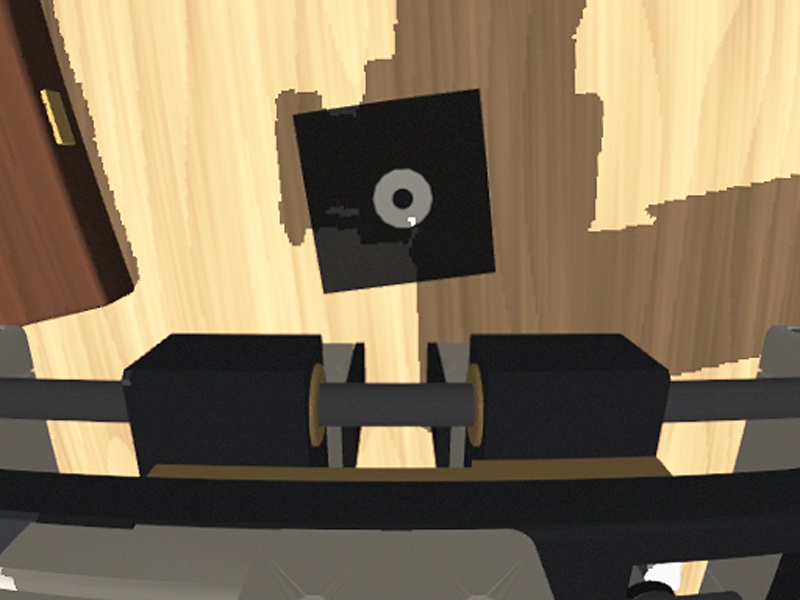

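View pics/a4b.png

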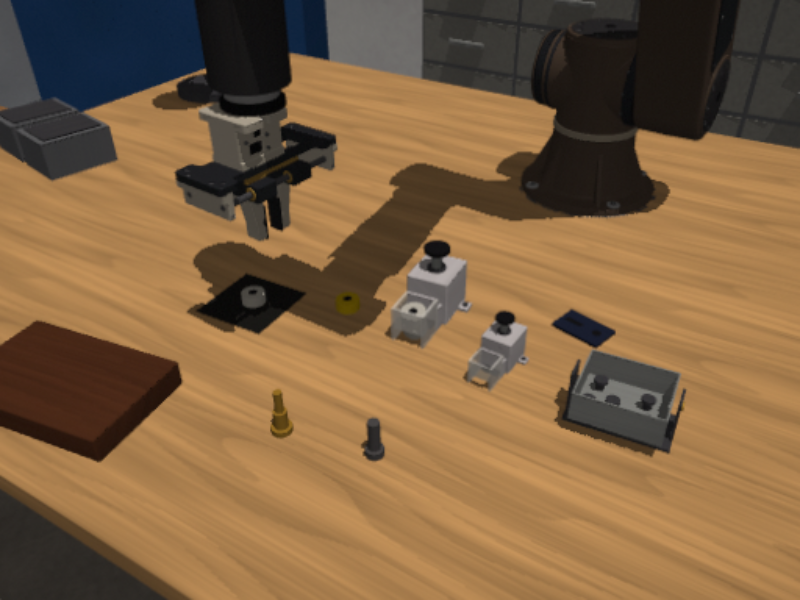

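The wrist view shows the bushing lying flat near the mat's centre, at (403,198). The scene view shows everything else unmoved, the plunger up and the arm clear.

```bash
python3 -c "
from plant import r
print(r.close_job())"
```

```text
the job is handed in; nothing more can be done
None
```

I pressed the larger dispenser's plunger fully down once and let it back up, then pushed the single white bushing to near the mat's centre. The other pieces looked unmoved in the final picture, and I handed the job in at about 13 s; no verdict came back.

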